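Click the selector to its sixth step and press start

TASK

Switch on the training board's supply: with a fingertip gently push the handle of the large selector round, click by click, until it rests at the sixth bar clockwise from the off dot (six clicks up from off), and only then press the slim start button fully down and let it go. Push and press lightly, without pinching the handle, and leave the smaller selector, the mushroom stop button and the loose things alone.

Things in the scene. Friction and masses are not known exactly. Their poses are not given: they have to be found in the camera images.
- dial_axis (a point): Fixed point on the turning axis of the large selector, at the top face of its case, 62 mm above the work surface. z up; x and y turn with the case. A 98 mm round plate on the face has nine marks at 44.5 mm radius, 30 degrees apart: a round dot (off) at +120 degrees from x towards y, then eight bars going clockwise from above, the last at -120 degrees.
- switchbox: Case of the large selector: grey box 110 x 110 mm, 50 mm tall, fixed on the 12 mm thick plywood board. Origin at the centre of its underside, z up; x is the side away from the robot.
- dial_tip (a point): Top of the pointing end of the black handle, 41 mm from the axis, 33 mm above the face. The handle is an upright bar 12 mm thick, from 21 mm behind the axis to 41 mm in front, flat sides 9 to 33 mm above the face; below it a round hub, radius 22 mm, 11 mm tall. White line on top of the pointing half. Frame x runs along the handle from axis to pointing end.
- dial (a joint): Angle of the large selector, rad: 0 at the dot (end stop), growing clockwise seen from above to 4.19 at the last bar (end stop). It clicks into detents every 0.524 rad (30 degrees), one per mark, and is drawn into the nearest; the sixth bar is 3.14. A click takes about 0.1 N m (3 N at 33 mm). At the start it rests at the dot or at one of the first three bars.
- start_top (a point): Centre of the top of the slim start button: a black cylinder 26 mm wide in a 38 mm steel collar 8 mm tall; its top stands 10 mm above the collar and 63 mm over the board's surface (75 mm above the work surface). It is on a grey box 130 x 80 mm, 45 mm tall, 66 mm (centre to centre) from the stop button.
- start (a joint): Travel of the start button, m: 0 up, 0.006 fully down. Spring: 1.5 N to begin, 5 N fully down; it springs back.
- stop_top (a point): Centre of the top of the wide mushroom stop button on the same box, 40 mm wide, its top 88 mm above the work surface. Not to be pressed.
- stop (a joint): Travel of the stop button, m: 0 up, 0.006 down. Same spring.
- small_top (a point): Top centre of the smaller selector's handle (bar 36 mm long, 9 mm thick) on its own grey box 90 x 90 mm; 87 mm above the work surface. Not to be turned.
- small (a joint): Angle of the smaller selector, rad (clockwise from above). Not to be turned.
- gland: small brass cable gland, 26 mm wide and 28 mm tall, standing on the board; origin at its foot. Leave it alone.
- fuse: small white ceramic fuse, 22 mm wide and 42 mm tall, standing on the board; origin at its foot. Leave it alone.
- tape: black roll of tape, 64 mm wide, 19 mm tall, lying on the board; origin at its foot. Leave it alone.
- junction: open white junction box, 75 x 75 x 38 mm, on the board; origin at its foot. Leave it alone.
- driver: screwdriver lying near the left edge of the board; origin on its underside. Leave it alone.
- clipbar: white strip of cable clips, 70 x 20 x 20 mm, near the left front of the board; origin at its foot. Leave it alone.
- spraycan: aluminium can, 44 mm wide, 110 mm tall, standing behind the board; origin at its foot. Leave it alone.

How it is judged (in metres and radians):
On the way, in this order (a step that is already met when the one before it is completed fails the run):
1. the large selector rests at its sixth bar (3.14 rad, within 0.13) (value of joint dial between 3.012 and 3.272 rad and velocity of joint dial between -0.3 and 0.3 rad/s), for 0.3 s.
2. the start button is pressed down (4.5 mm or more) with the selector at the sixth bar (value of joint dial between 3.012 and 3.272 rad and value of joint start above 0.0045 m), for 0.05 s.
At the end, for the whole second after the job is handed in: The large selector is in the detent of the sixth bar (3.14 rad within 0.13) and both buttons are up again (within 1 mm) (value of joint dial between 3.012 and 3.272 rad and value of joint each of start, stop below 0.001 m); the robot touches nothing.
It fails at once if the start button goes down by more than 3 mm while the selector is not at the sixth bar (not (value of joint dial between 3.012 and 3.272 rad) and value of joint start above 0.003 m).
It fails at once if the stop button is pressed by more than 2.5 mm (value of joint stop above 0.0025 m).
It fails at once if the smaller selector is touched with more than 2 N (contact force between small and anything else above 2 N).
It fails at once if the handle is pinched or forced (over 25 N) or the start button hit hard (over 40 N) (contact force between the fingers and dial above 25 N or contact force between anything else and start above 40 N).
It fails at once if a loose thing is moved by more than 20 mm, lifted or knocked over (distance of any of gland, fuse, tape, junction, driver, clipbar, spraycan from where it was at the start of the episode above 0.02 m or angle between any of gland, fuse, tape, junction, clipbar, spraycan's own z axis and vertical above 0.5 rad).
It also fails if it takes over 67 s, if anything falls off the work surface, if the arm or the gripper's body presses on something with over 40 N, if the wrist force passes 120 N, or if a joint passes its speed limit or range.

ROBOT

A 7-joint arm with a two-finger parallel gripper is mounted at the origin on the work surface. World frame = base frame: x ahead of the robot, y to its left, z up, the work surface at z = 0. Lengths are in mm, angles in rad, forces in N, time in s.
With the tool pointing down it reaches from about 350 to 900 mm from the base axis. Payload 8.1 kg.
Tool frame: the origin (TCP) lies midway between the tips of the shut fingers; the grasp point (between the pads) lies 19 mm behind it; z points along the fingers, x is the direction in which the jaws open and shut, and the axes are right-handed (so a half turn about z gives the same grasp; the last joint's range is limited). The gripper opens to 85 mm and grips with 20 to 120 N. Pads are 22 mm wide; open, the fingers measure 114 mm over their backs; the gripper's body (76 mm by 85 mm) begins 54 mm behind the grasp point. The pads swing forward as they close: fully open they stand 13 mm farther back than shut.
Start: joints at [-1.276, 0.434, 0.025, 1.573, -0.012, 1.134, -0.075], TCP at [242.147, 576.2, 231.323] pointing down, gripper open.
Joint ranges: [-2.62, 2.62], [-0.44, 2.09], [-1.27, 1.32], [0.08, 2.57], [-1.32, 4.46], [0.12, 2], [-2.74, 2.74]. Speed limits (rad/s): [2.22, 2.22, 3.01, 3.01, 3.14, 3.14, 3.14].

INTERFACE

Orientations are given as a rotation vector (axis times angle).
In Python, from plant import state, camera, calibration, sign_off gives the robot as it stands.
- The arm moves only by the tool apply_moves, never from a script. Its argument "increments" is a list of rows, each an object of numbers: "x", "y", "z": the shift along the tool's x, y, z in m; "turn": the turn about the tool's z in degrees. In form: [{"x": .., "y": .., "z": .., "turn": ..}, ...]. A call has exactly 8 rows; each row is the pose to reach, as a shift and turn from the pose commanded when the call began, along the tool's axes at that moment; what a row does not reach only later rows make up. A row lasts 1/12 s, in which the tool goes at most 41.7 mm and 7.16 degrees, less where a joint would pass 70% of its speed; a pose out of reach is approached as far as the arm can. A call with a gripper value outside its range is refused whole. "claw" is the closure, from -1 (fully open) to 1 (shut), set as the call begins (left out, the last holds). The fingers move at their own pace and stop on an object; the grip force is fixed at half the most. Time passes only in rows, so rows that repeat a pose let the fingers close, or fill a call up. It gives the time, the measured TCP pose, the force and the opening at its end, in the units of the state.
- state(): the state, without advancing time (a new reading comes with each control period).
- camera(name): name is "side" or "top"; returns the picture (384x512x3 uint8, blue, green, red); there is no depth.
- calibration(name): a dict with "intrinsics" (3x3 intrinsics, pixels), "dist_coeffs" ([k1, k2, p1, p2, k3] as OpenCV has them; the pictures are not rectified), "view" (4x4, takes a point from world to camera coordinates). Camera axes: x right, y down, z forward; pixel columns grow to the right and rows downward; lengths in mm; the calibration is good to about 2 mm. A picture is of the moment at which its call begins. calibration takes no time and is no camera call.
- sign_off(): hands the job in, once; it reports no verdict.
The state is a dict: "time_s": time; "joint_positions": joint angles; "dq": joint speeds; "effort": joint torques, N m; "eef_pos": TCP position; "orientation": TCP orientation; "contact_force": force on the tool from outside, world axes, zero at the start; "moment": the same for the moment, N m; "width": finger opening in mm.
Only numpy, scipy, OpenCV 4.12 (cv2) and the standard library are available. Lean on these libraries where they do the work, as an engineer would, in place of code of your own. Each camera call takes 0.05 s, during which the arm holds its last target.

## Working session

There is one attempt and no reset: what is moved stays moved. The work goes in short steps, Python scripts to look and compute and a tool call to move; the robot and the scene stay as the last step left them, time stands still between calls to the robot, and variables do not carry over. Pictures are saved under pics/ and viewed, and the job is handed in when it is done.

Besides the shell and the picture viewer there is one more tool, called after ">>>" by a JSON object that holds its "api" and its "payload", one argument or row to a line. apply_moves: Moves the arm, as the interface text tells. Its arguments: {"type":"object","properties":{"increments":{"type":"array","items":{"type":"object","properties":{"x":{"type":"number"},"y":{"type":"number"},"z":{"type":"number"},"turn":{"type":"number"}}}},"claw":{"type":"number"}},"required":["increments"]}

```bash
ls; mkdir -p pics
python3 - <<'E'
from plant import state,camera,calibration
import cv2
s=state();print(s)
for n in("top","side"):
    im=camera(n);cv2.imwrite(f"pics/{n}0.png",im)
    c=calibration(n);print(n,c)
E
```

```text
pics
{'time_s': 0.0, 'joint_positions': array([-1.27557918,  0.43520723,  0.02501284,  1.5740535 , -0.01159265,
        1.13399864, -0.07507867]), 'dq': array([-1.54398107e-03, -3.09754561e-04, -1.47475003e-05,  1.32624730e-04,
        5.49817865e-04, -1.07292787e-03, -3.03915719e-04]), 'effort': array([ 4.51483384e-04, -6.70478797e+01,  1.02509782e+00, -3.16210091e+01,
        1.56203436e-02,  1.26070005e-02,  6.27804752e-05]), 'eef_pos': array([242.01740742, 575.71950462, 230.55307772]), 'orientation': array([ 2.61585710e+00,  1.73804076e+00, -1.83862932e-03]), 'contact_force': array([ 0.49556124,  0.78410139, -0.6393882 ]), 'moment': array([-0.0140093 ,  0.04649838, -0.0133758 ]), 'width': 85.71187290739394}
top {'intrinsics': array([[389.07924678,   0.        , 259.05166645],
       [  0.        , 389.07924678, 192.43746779],
       [  0.        ,   0.        ,   1.        ]]), 'dist_coeffs': array([0.00847737, 0.        , 0.        , 0.        , 0.        ]), 'view': array([[-1.06864512e-02, -9.99767699e-01, -1.87175711e-02,
         1.37307266e+02],
       [-9.86669344e-01,  1.35825781e-02, -1.62170030e-01,
         6.06836673e+02],
       [ 1.62386590e-01,  1.67350315e-02, -9.86585290e-01,
         1.02186942e+03],
       [ 0.00000000e+00,  0.00000000e+00,  0.00000000e+00,
         1.00000000e+00]])}
side {'intrinsics': array([[351.74982487,   0.        , 257.38805881],
       [  0.        , 351.74982487, 193.00234114],
       [  0.        ,   0.        ,   1.        ]]), 'dist_coeffs': array([-0.01926303,  0.        ,  0.        ,  0.        ,  0.        ]), 'view': array([[ 8.39321867e-01, -5.43354744e-01, -1.74478181e-02,
        -4.19072185e+02],
       [-2.90988059e-01, -4.21917265e-01, -8.58668604e-01,
         2.90941985e+02],
       [ 4.59200124e-01,  7.25776442e-01, -5.12234129e-01,
         7.75262141e+02],
       [ 0.00000000e+00,  0.00000000e+00,  0.00000000e+00,
         1.00000000e+00]])}
```

View pics/top0.png

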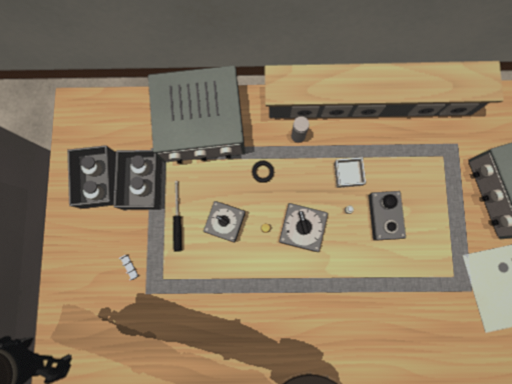

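View pics/side0.png

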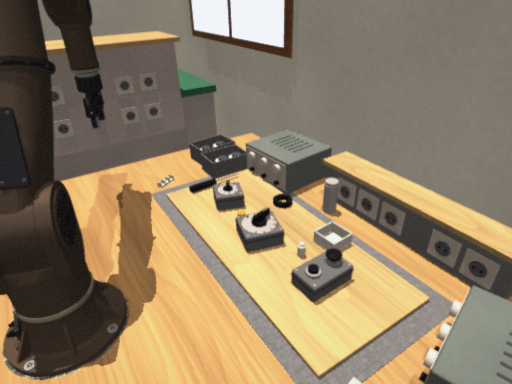

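Run:
```python
import cv2
im=cv2.imread("pics/top0.png")
cv2.imwrite("pics/c1.png",cv2.resize(im[195:260,265:345],None,fx=9,fy=9,interpolation=cv2.INTER_CUBIC))
cv2.imwrite("pics/c2.png",cv2.resize(im[180:250,340:420],None,fx=8,fy=8,interpolation=cv2.INTER_CUBIC))
im=cv2.imread("pics/side0.png")
cv2.imwrite("pics/c3.png",cv2.resize(im[195:300,220:360],None,fx=5.5,fy=5.5,interpolation=cv2.INTER_CUBIC))
```

```text
(no output)
```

View pics/c1.png

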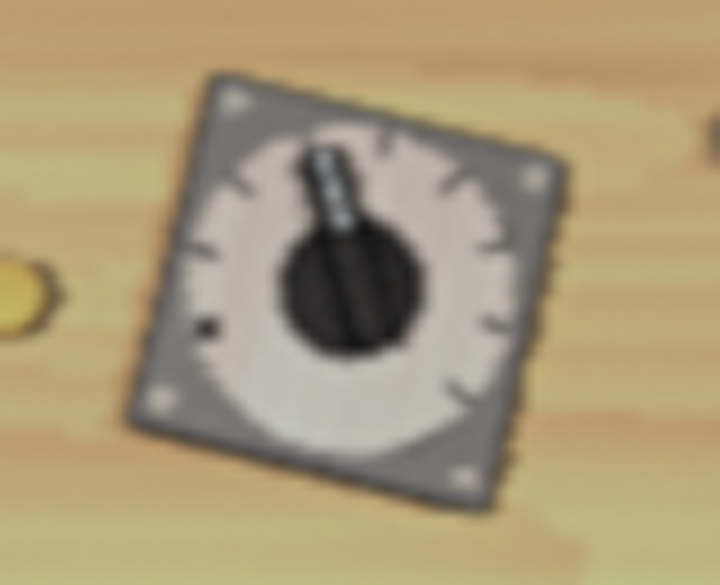

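View pics/c2.png

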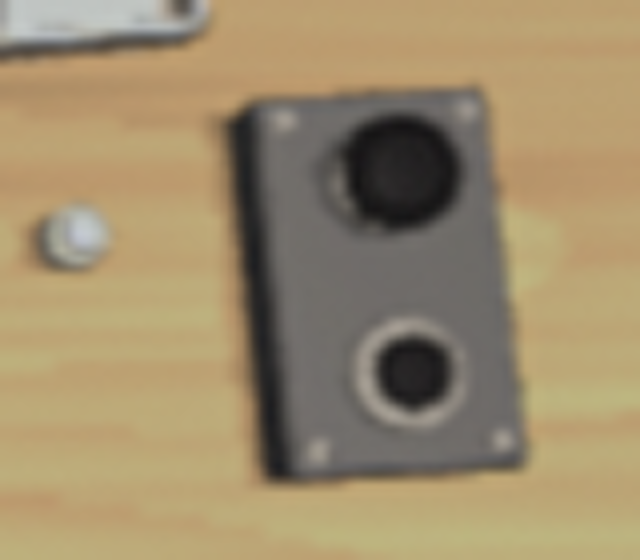

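View pics/c3.png

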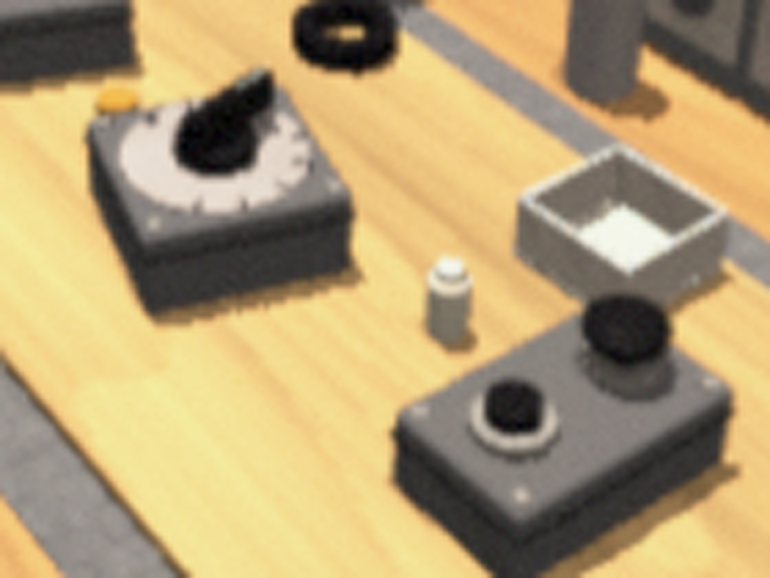

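```bash
cat > h.py <<'E'
import numpy as np,cv2
from plant import calibration
def bp(n,uv,z):
    c=calibration(n);V=c["view"];R=V[:3,:3];t=V[:3,3]
    p=cv2.undistortPoints(np.array([[uv]],float),c["intrinsics"],c["dist_coeffs"])[0,0]
    d=R.T@np.array([p[0],p[1],1]);o=-R.T@t
    return (o+d*(z-o[2])/d[2])[:2]
def proj(n,X):
    c=calibration(n);V=c["view"]
    return cv2.projectPoints(np.array(X,float).reshape(-1,1,3),cv2.Rodrigues(V[:3,:3])[0],V[:3,3],c["intrinsics"],c["dist_coeffs"])[0][:,0]
def cr(c,f,off): return ((c[0]+.5)/f-.5+off[0],(c[1]+.5)/f-.5+off[1])
E
python3 - <<'E'
from h import *
from scipy.optimize import least_squares
m=[(207,328),(200,250),(240,185),None,(388,145),(455,180),(492,245),(492,322),(460,392)]
I=[i for i in range(9) if m[i]]
P=np.array([bp("top",cr(m[i],9,(265,195)),62) for i in I])
def f(q): 
    a=q[2]+np.radians(120-30*np.array(I)); return (np.c_[q[0]+44.5*np.cos(a),q[1]+44.5*np.sin(a)]-P).ravel()
r=least_squares(f,[*P.mean(0),-.2]);print("axis top",r.x,np.degrees(r.x[2]),np.abs(r.fun).max())
C=np.array([bp("top",cr(c,9,(265,195)),62) for c in [(215,75),(565,160),(490,508),(132,422)]]);print("corners mean",C.mean(0),np.linalg.norm(C-np.roll(C,1,0),axis=1))
ax=r.x[:2]
tip=bp("top",cr((323,152),9,(265,195)),95);d=tip-ax;print("tip",tip,np.linalg.norm(d),np.degrees(np.arctan2(d[1],d[0])))
C=np.array([bp("side",cr(c,5.5,(220,195)),62) for c in [(92,130),(270,80),(348,205),(150,243)]]);print("side corners",C.mean(0),np.linalg.norm(C-np.roll(C,1,0),axis=1))
t=bp("side",cr((262,78),5.5,(220,195)),95);print("side tip",t)
print("start",bp("top",cr((413,371),8,(340,180)),75),bp("side",cr((513,393),5.5,(220,195)),75))
print("stop",bp("top",cr((405,170),8,(340,180)),88),bp("side",cr((625,322),5.5,(220,195)),88))
print("fuse top",bp("top",cr((83,233),8,(340,180)),54),"gland",bp("top",cr((15,297),9,(265,195)),40))
E
```

```text
axis top [ 5.12529122e+02  1.17062268e+01 -2.60958618e-01] -14.95182744578907 1.2849583296222384
corners mean [511.71055571  11.50970363] [106.95710885 107.54007457 106.03952401 108.22179779]
tip [549.33387001  21.40598513] 38.061460749424256 14.764378109947637
side corners [509.43638376   7.12281017] [100.61851503 104.13800163 117.57296588 100.44031993]
side tip [544.40967546  15.76543294]
start [ 510.17331337 -218.04285188] [ 512.89713389 -218.02175858]
stop [ 575.26661961 -215.62379449] [ 571.78352682 -221.48334477]
fuse top [ 559.81019507 -116.62997382] gland [512.35112173 111.43765966]
```

```bash
cat >> h.py <<'E'
import json
from plant import state
from scipy.spatial.transform import Rotation as Ro
AX=np.array([512.,11.])
def plan(way,base=None):
    """way: 8 rows (x,y,z,yaw deg of tool x)"""
    s=state();R=Ro.from_rotvec(s["orientation"]).as_matrix();p=s["eef_pos"] if base is None else np.array(base[:3])
    y0=np.degrees(np.arctan2(R[1,0],R[0,0]))
    if base is not None:
        y0=base[3];a=np.radians(y0);R=np.array([[np.cos(a),np.sin(a),0],[np.sin(a),-np.cos(a),0],[0,0,-1]])
    print("t",s["time_s"],"p",p.round(1),"yaw",round(y0,1),"F",s["contact_force"].round(2))
    o=[]
    for w in way:
        d=R.T@(np.array(w[:3])-p)/1000; t=-((w[3]-y0+180)%360-180)
        o.append(dict(x=round(d[0],4),y=round(d[1],4),z=round(d[2],4),turn=round(t,1)))
    print(json.dumps(o))
def lin(a,b,n=8): return [tuple(np.array(a)+(np.array(b)-np.array(a))*(i+1)/n) for i in range(n)]
def pp(th,clear,z,r=38):
    "TCP pose with finger face 'clear' mm off the ccw side of a handle at world angle th deg"
    a=np.radians(th);u=np.array([np.cos(a),np.sin(a)]);n=np.array([-u[1],u[0]])
    return (*(AX+r*u+(17+clear)*n),z,th)
E
python3 - <<'E'
from h import *
s=state();A=(*s["eef_pos"],67.2);B=pp(15,15,150)
print(B)
W=lin(A,(B[0],B[1],200,15),24)
plan(W[:8]);plan(W[8:16],W[7]);plan(W[16:],W[15])
E
```

```text
(np.float64(540.4229719557039), np.float64(51.74475015514598), 150, 15)
t 0.1 p [242.  575.8 230.6] yaw 67.2 F [-1.28  0.25  0.29]
[{"x": -0.0153, "y": 0.0199, "z": 0.0013, "turn": 2.2}, {"x": -0.0306, "y": 0.0398, "z": 0.0026, "turn": 4.4}, {"x": -0.0459, "y": 0.0598, "z": 0.0039, "turn": 6.5}, {"x": -0.0612, "y": 0.0797, "z": 0.0052, "turn": 8.7}, {"x": -0.0765, "y": 0.0996, "z": 0.0065, "turn": 10.9}, {"x": -0.0919, "y": 0.1195, "z": 0.0078, "turn": 13.1}, {"x": -0.1072, "y": 0.1395, "z": 0.0091, "turn": 15.2}, {"x": -0.1225, "y": 0.1594, "z": 0.0104, "turn": 17.4}]
t 0.1 p [341.5 401.1 220.4] yaw 49.8 F [-1.28  0.25  0.29]
[{"x": -0.0087, "y": 0.0236, "z": 0.0013, "turn": 2.2}, {"x": -0.0173, "y": 0.0472, "z": 0.0026, "turn": 4.3}, {"x": -0.026, "y": 0.0708, "z": 0.0038, "turn": 6.5}, {"x": -0.0346, "y": 0.0944, "z": 0.0051, "turn": 8.7}, {"x": -0.0433, "y": 0.118, "z": 0.0064, "turn": 10.9}, {"x": -0.0519, "y": 0.1415, "z": 0.0077, "turn": 13.1}, {"x": -0.0606, "y": 0.1651, "z": 0.0089, "turn": 15.2}, {"x": -0.0692, "y": 0.1887, "z": 0.0102, "turn": 17.4}]
t 0.1 p [440.9 226.4 210.2] yaw 32.4 F [-1.28  0.25  0.29]
[{"x": -0.0012, "y": 0.0251, "z": 0.0013, "turn": 2.2}, {"x": -0.0024, "y": 0.0502, "z": 0.0026, "turn": 4.3}, {"x": -0.0036, "y": 0.0753, "z": 0.0038, "turn": 6.5}, {"x": -0.0048, "y": 0.1004, "z": 0.0051, "turn": 8.7}, {"x": -0.006, "y": 0.1255, "z": 0.0064, "turn": 10.9}, {"x": -0.0072, "y": 0.1506, "z": 0.0077, "turn": 13.1}, {"x": -0.0084, "y": 0.1757, "z": 0.0089, "turn": 15.2}, {"x": -0.0096, "y": 0.2008, "z": 0.0102, "turn": 17.4}]
```

>>> {"api": "apply_moves", "payload": {
  "claw": 1,
  "increments": [
    {"x": -0.015,"y": 0.02,"z": 0.001,"turn": 2.2},
    {"x": -0.031,"y": 0.04,"z": 0.003,"turn": 4.4},
    {"x": -0.046,"y": 0.06,"z": 0.004,"turn": 6.5},
    {"x": -0.061,"y": 0.08,"z": 0.005,"turn": 8.7},
    {"x": -0.076,"y": 0.1,"z": 0.006,"turn": 10.9},
    {"x": -0.092,"y": 0.12,"z": 0.008,"turn": 13.1},
    {"x": -0.107,"y": 0.14,"z": 0.009,"turn": 15.2},
    {"x": -0.122,"y": 0.16,"z": 0.01,"turn": 17.4}
  ]
}}

```text
time_s: 0.77
eef_pos: [342.6, 400.3, 220.9]
orientation: [2.85, 1.32, -0.001]
contact_force: [0.3, 0.5, 0.1]
width: -0.6
```

>>> {"api": "apply_moves", "payload": {
  "increments": [
    {"x": -0.009,"y": 0.024,"z": 0.001,"turn": 2.2},
    {"x": -0.017,"y": 0.047,"z": 0.003,"turn": 4.4},
    {"x": -0.026,"y": 0.071,"z": 0.004,"turn": 6.5},
    {"x": -0.035,"y": 0.094,"z": 0.005,"turn": 8.7},
    {"x": -0.043,"y": 0.118,"z": 0.006,"turn": 10.9},
    {"x": -0.052,"y": 0.142,"z": 0.008,"turn": 13.1},
    {"x": -0.061,"y": 0.165,"z": 0.009,"turn": 15.2},
    {"x": -0.069,"y": 0.189,"z": 0.01,"turn": 17.4}
  ]
}}

```text
time_s: 1.43
eef_pos: [442.2, 225.7, 211.0]
orientation: [3.017, 0.874, -0.001]
contact_force: [-0.0, 0.5, 0.0]
width: 0.1
```

>>> {"api": "apply_moves", "payload": {
  "increments": [
    {"x": -0.001,"y": 0.025,"z": 0.001,"turn": 2.2},
    {"x": -0.002,"y": 0.05,"z": 0.003,"turn": 4.4},
    {"x": -0.004,"y": 0.075,"z": 0.004,"turn": 6.5},
    {"x": -0.005,"y": 0.1,"z": 0.005,"turn": 8.7},
    {"x": -0.006,"y": 0.125,"z": 0.006,"turn": 10.9},
    {"x": -0.007,"y": 0.15,"z": 0.008,"turn": 13.1},
    {"x": -0.008,"y": 0.176,"z": 0.009,"turn": 15.2},
    {"x": -0.01,"y": 0.2,"z": 0.01,"turn": 17.4}
  ]
}}

```text
time_s: 2.1
eef_pos: [541.3, 51.5, 201.0]
orientation: [3.115, 0.407, -0.001]
contact_force: [0.3, 0.2, 0.6]
width: 0.1
```

Tracking is good. Descend to z 110 first and look.

>>> {"api": "apply_moves", "payload": {
  "increments": [
    {"z": 0.011},
    {"z": 0.022},
    {"z": 0.034},
    {"z": 0.045},
    {"z": 0.056},
    {"z": 0.068},
    {"z": 0.079},
    {"z": 0.09}
  ]
}}

```text
invalid input at $.increments[0]: expected keys x, y, z, turn
```

Run:
```python
from h import *
from plant import camera
s=state();print(s["eef_pos"],s["width"])
im=camera("top");cv2.imwrite("pics/t1.png",cv2.resize(im[180:260,255:355],None,fx=6,fy=6,interpolation=cv2.INTER_CUBIC))
im=camera("side");cv2.imwrite("pics/s1.png",cv2.resize(im[120:290,190:350],None,fx=3.5,fy=3.5,interpolation=cv2.INTER_CUBIC))
```

```text
[541.33882264  51.49178394 200.97616098] 0.11591398626645386
```

View pics/t1.png

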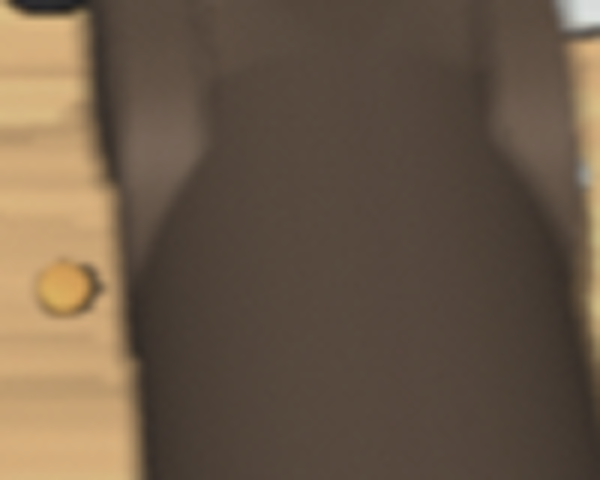

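View pics/s1.png

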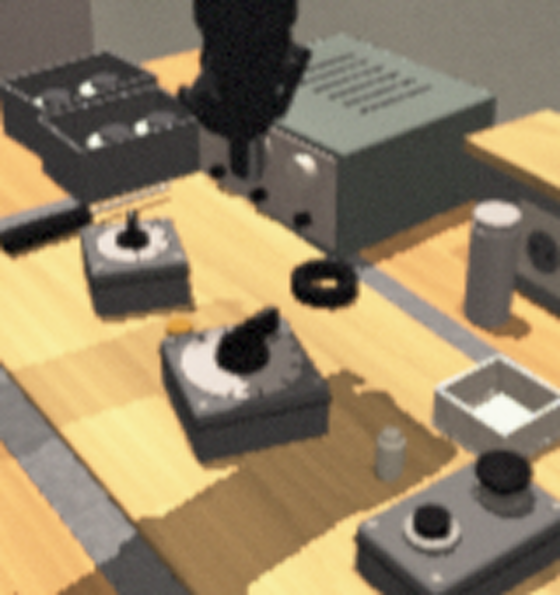

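The move was refused because every row needs all keys. The top view is fully hidden by the arm (only the gland shows, at crop 65,287). The side view shows the tool above and left of the handle, so I'll use the side view for checks.

>>> {"api": "apply_moves", "payload": {
  "increments": [
    {"x": 0,"y": 0,"turn": 0,"z": 0.012},
    {"x": 0,"y": 0,"turn": 0,"z": 0.025},
    {"x": 0,"y": 0,"turn": 0,"z": 0.038},
    {"x": 0,"y": 0,"turn": 0,"z": 0.05},
    {"x": 0,"y": 0,"turn": 0,"z": 0.065},
    {"x": 0,"y": 0,"turn": 0,"z": 0.08},
    {"x": 0,"y": 0,"turn": 0,"z": 0.09},
    {"x": 0,"y": 0,"turn": 0,"z": 0.1}
  ]
}}

```text
time_s: 2.87
eef_pos: [540.5, 53.3, 100.4]
orientation: [-3.114, -0.411, 0.001]
contact_force: [-0.2, -0.4, 0.2]
width: -0.3
```

Run:
```python
from h import *
from plant import camera
s=state();print(s["eef_pos"],s["contact_force"])
im=camera("side");cv2.imwrite("pics/s2.png",cv2.resize(im[170:270,210:310],None,fx=6,fy=6,interpolation=cv2.INTER_CUBIC))
p=proj("side",[s["eef_pos"]])[0];print(((p-[210,170])+.5)*6-.5)
```

```text
[540.45759076  53.33489967 100.43030896] [-0.18810964 -0.35947765  0.17759763]
[294.79166178 192.58340154]
```

View pics/s2.png

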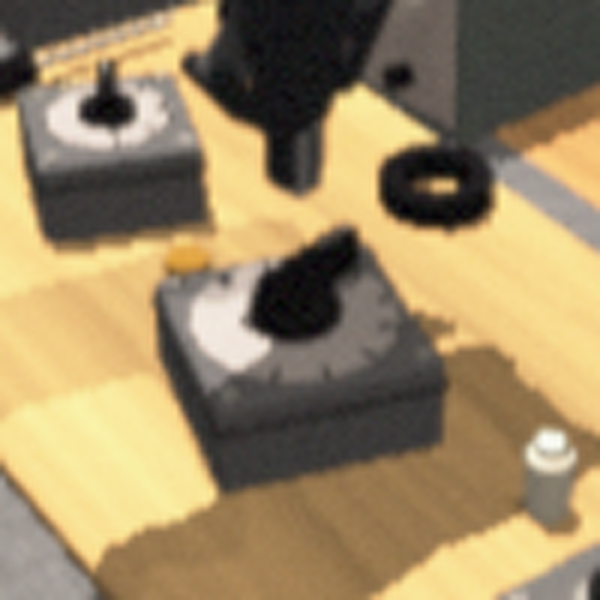

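Run:
```python
from h import *
s=state();p=s["eef_pos"]
A=(p[0],p[1],p[2],15);B=pp(15,15,79);C=pp(15,5,79)
plan(lin(A,B,4)+lin(B,C,4)); 
plan(lin(C,pp(15,-5,79),8),C)
```

```text
t 2.9167 p [539.7  53.2  98.9] yaw 15.1 F [-0.46 -0.47 -2.28]
[{"x": 0.0001, "y": 0.0004, "z": 0.005, "turn": 0.1}, {"x": 0.0002, "y": 0.0008, "z": 0.01, "turn": 0.1}, {"x": 0.0003, "y": 0.0012, "z": 0.0149, "turn": 0.1}, {"x": 0.0004, "y": 0.0016, "z": 0.0199, "turn": 0.1}, {"x": 0.0004, "y": 0.0041, "z": 0.0199, "turn": 0.1}, {"x": 0.0004, "y": 0.0066, "z": 0.0199, "turn": 0.1}, {"x": 0.0004, "y": 0.0091, "z": 0.0199, "turn": 0.1}, {"x": 0.0004, "y": 0.0116, "z": 0.0199, "turn": 0.1}]
t 2.9167 p [543.   42.1  79. ] yaw 15 F [-0.46 -0.47 -2.28]
[{"x": -0.0, "y": 0.0012, "z": 0.0, "turn": -0.0}, {"x": -0.0, "y": 0.0025, "z": 0.0, "turn": -0.0}, {"x": -0.0, "y": 0.0037, "z": 0.0, "turn": -0.0}, {"x": -0.0, "y": 0.005, "z": 0.0, "turn": -0.0}, {"x": -0.0, "y": 0.0062, "z": 0.0, "turn": -0.0}, {"x": -0.0, "y": 0.0075, "z": 0.0, "turn": -0.0}, {"x": -0.0, "y": 0.0087, "z": 0.0, "turn": -0.0}, {"x": -0.0, "y": 0.01, "z": 0.0, "turn": -0.0}]
```

>>> {"api": "apply_moves", "payload": {
  "increments": [
    {"x": 0,"y": 0,"turn": 0,"z": 0.005},
    {"x": 0,"y": 0.001,"turn": 0,"z": 0.01},
    {"x": 0,"y": 0.001,"turn": 0,"z": 0.015},
    {"x": 0,"y": 0.002,"turn": 0,"z": 0.02},
    {"x": 0,"y": 0.004,"turn": 0,"z": 0.02},
    {"x": 0,"y": 0.006,"turn": 0,"z": 0.02},
    {"x": 0,"y": 0.008,"turn": 0,"z": 0.02},
    {"x": 0,"y": 0.01,"turn": 0,"z": 0.02}
  ]
}}

```text
time_s: 3.58
eef_pos: [543.8, 42.9, 81.6]
orientation: [-3.115, -0.41, -0.001]
contact_force: [0.3, -0.5, 0.4]
width: -0.2
```

>>> {"api": "apply_moves", "payload": {
  "increments": [
    {"x": 0,"y": 0,"turn": 0,"z": 0},
    {"x": 0,"y": 0,"turn": 0,"z": 0},
    {"x": 0,"y": 0.001,"turn": 0,"z": 0},
    {"x": 0,"y": 0.002,"turn": 0,"z": 0},
    {"x": 0,"y": 0.003,"turn": 0,"z": 0},
    {"x": 0,"y": 0.003,"turn": 0,"z": 0},
    {"x": 0,"y": 0.003,"turn": 0,"z": 0},
    {"x": 0,"y": 0.003,"turn": 0,"z": 0}
  ]
}}

```text
time_s: 4.25
eef_pos: [544.3, 40.3, 81.3]
orientation: [-3.115, -0.41, 0.0]
contact_force: [-0.6, -0.3, 0.1]
width: -0.1
```

>>> {"api": "apply_moves", "payload": {
  "increments": [
    {"x": 0,"y": 0.001,"turn": 0,"z": 0},
    {"x": 0,"y": 0.002,"turn": 0,"z": 0},
    {"x": 0,"y": 0.003,"turn": 0,"z": 0},
    {"x": 0,"y": 0.004,"turn": 0,"z": 0},
    {"x": 0,"y": 0.004,"turn": 0,"z": 0},
    {"x": 0,"y": 0.004,"turn": 0,"z": 0},
    {"x": 0,"y": 0.004,"turn": 0,"z": 0},
    {"x": 0,"y": 0.004,"turn": 0,"z": 0}
  ]
}}

```text
time_s: 4.92
eef_pos: [545.3, 36.8, 81.3]
orientation: [-3.114, -0.411, -0.0]
contact_force: [-0.3, 3.1, -0.1]
width: -0.1
```

Run:
```python
from h import *
b=pp(15,-.5,80)
W=lambda a,c:[pp(a+(c-a)*(i+1)/8,-.5,80) for i in range(8)]
plan(W(15,0),b)
```

```text
t 4.9167 p [544.4  36.8  80. ] yaw 15 F [-0.28  3.13 -0.1 ]
[{"x": 0.0005, "y": 0.0013, "z": 0.0, "turn": 1.9}, {"x": 0.001, "y": 0.0025, "z": 0.0, "turn": 3.8}, {"x": 0.0014, "y": 0.0038, "z": 0.0, "turn": 5.6}, {"x": 0.0018, "y": 0.0051, "z": 0.0, "turn": 7.5}, {"x": 0.0022, "y": 0.0064, "z": 0.0, "turn": 9.4}, {"x": 0.0025, "y": 0.0077, "z": 0.0, "turn": 11.2}, {"x": 0.0028, "y": 0.0091, "z": 0.0, "turn": 13.1}, {"x": 0.003, "y": 0.0104, "z": 0.0, "turn": 15.0}]
```

>>> {"api": "apply_moves", "payload": {
  "increments": [
    {"x": 0.0005,"y": 0.0013,"z": 0,"turn": 1.9},
    {"x": 0.001,"y": 0.0025,"z": 0,"turn": 3.8},
    {"x": 0.0014,"y": 0.0038,"z": 0,"turn": 5.6},
    {"x": 0.0018,"y": 0.0051,"z": 0,"turn": 7.5},
    {"x": 0.0022,"y": 0.0064,"z": 0,"turn": 9.4},
    {"x": 0.0025,"y": 0.0077,"z": 0,"turn": 11.2},
    {"x": 0.0028,"y": 0.0091,"z": 0,"turn": 13.1},
    {"x": 0.003,"y": 0.0104,"z": 0,"turn": 15}
  ]
}}

```text
time_s: 5.58
eef_pos: [551.1, 26.6, 81.3]
orientation: [3.141, -0.006, 0.0]
contact_force: [0.2, 0.4, -0.7]
width: 0.2
```

>>> {"api": "apply_moves", "payload": {
  "increments": [
    {"x": 0.0005,"y": 0.0013,"z": 0,"turn": 1.9},
    {"x": 0.001,"y": 0.0025,"z": 0,"turn": 3.8},
    {"x": 0.0014,"y": 0.0038,"z": 0,"turn": 5.6},
    {"x": 0.0018,"y": 0.0051,"z": 0,"turn": 7.5},
    {"x": 0.0018,"y": 0.0051,"z": 0,"turn": 7.5},
    {"x": 0.0018,"y": 0.0051,"z": 0,"turn": 7.5},
    {"x": 0.0018,"y": 0.0051,"z": 0,"turn": 7.5},
    {"x": 0.0018,"y": 0.0051,"z": 0,"turn": 7.5}
  ]
}}

```text
time_s: 6.25
eef_pos: [552.7, 22.2, 81.3]
orientation: [-3.135, 0.205, 0.0]
contact_force: [0.7, 0.4, 0.4]
width: -0.3
```

```bash
cat > look.py <<'E'
import sys
from h import *
from plant import camera
plan([])
im=camera("side");cv2.imwrite(f"pics/{sys.argv[1]}.png",cv2.resize(im[185:255,225:305],None,fx=8,fy=8,interpolation=cv2.INTER_CUBIC))
for k in range(9):
    a=np.radians(105-30*k);u=np.array([np.cos(a),np.sin(a)])
    p=proj("side",[[*(AX+41*u),95]])[0];print(k,((p-[225,185])+.5)*8//1,end=" ")
E
python3 look.py s3
```

```text
t 6.25 p [552.7  22.2  81.3] yaw -7.5 F [0.67 0.43 0.36]
[]
0 [185. 187.] 1 [236. 168.] 2 [295. 166.] 3 [349. 180.] 4 [383. 207.] 5 [389. 242.] 6 [362. 274.] 7 [310. 295.] 8 [246. 297.]
```

View pics/s3.png

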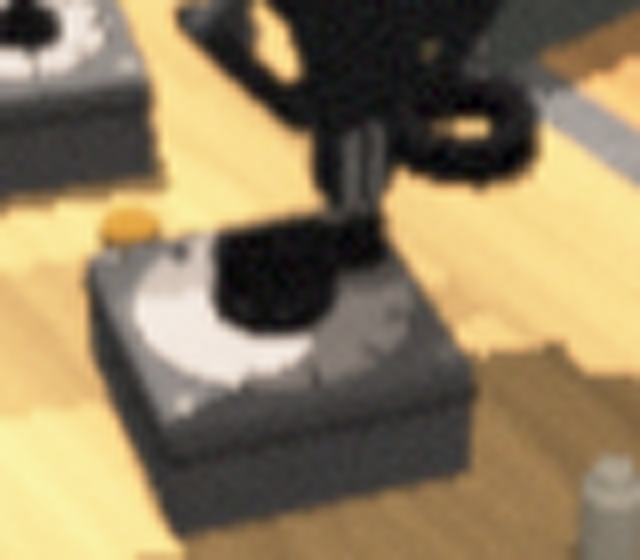

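The handle tip is at crop (380,220). Allowing for the same vertical offset as before, that is bar 4. One click done, zero contact force, as expected. Next click.

>>> {"api": "apply_moves", "payload": {
  "increments": [
    {"x": 0.0005,"y": 0.0013,"z": 0,"turn": 1.9},
    {"x": 0.001,"y": 0.0025,"z": 0,"turn": 3.8},
    {"x": 0.0014,"y": 0.0038,"z": 0,"turn": 5.6},
    {"x": 0.0018,"y": 0.0051,"z": 0,"turn": 7.5},
    {"x": 0.0022,"y": 0.0064,"z": 0,"turn": 9.4},
    {"x": 0.0025,"y": 0.0077,"z": 0,"turn": 11.2},
    {"x": 0.0028,"y": 0.0091,"z": 0,"turn": 13.1},
    {"x": 0.003,"y": 0.0104,"z": 0,"turn": 15}
  ]
}}

```text
time_s: 6.97
eef_pos: [554.4, 11.3, 81.3]
orientation: [3.08, -0.618, 0.0]
contact_force: [0.7, 2.0, 1.2]
width: -0.0
```

>>> {"api": "apply_moves", "payload": {
  "increments": [
    {"x": 0.0005,"y": 0.0013,"z": 0,"turn": 1.9},
    {"x": 0.001,"y": 0.0025,"z": 0,"turn": 3.8},
    {"x": 0.0014,"y": 0.0038,"z": 0,"turn": 5.6},
    {"x": 0.0018,"y": 0.0051,"z": 0,"turn": 7.5},
    {"x": 0.0022,"y": 0.0064,"z": 0,"turn": 9.4},
    {"x": 0.0025,"y": 0.0077,"z": 0,"turn": 11.2},
    {"x": 0.0028,"y": 0.0091,"z": 0,"turn": 13.1},
    {"x": 0.003,"y": 0.0104,"z": 0,"turn": 15}
  ]
}}

```text
time_s: 7.63
eef_pos: [553.1, 0.2, 81.3]
orientation: [2.973, -1.015, 0.0]
contact_force: [-0.7, 0.2, 0.3]
width: -0.1
```

```bash
python3 look.py s4
```

```text
t 7.6333 p [5.531e+02 2.000e-01 8.130e+01] yaw -37.7 F [-0.7   0.22  0.32]
[]
0 [185. 187.] 1 [236. 168.] 2 [295. 166.] 3 [349. 180.] 4 [383. 207.] 5 [389. 242.] 6 [362. 274.] 7 [310. 295.] 8 [246. 297.]
```

View pics/s4.png

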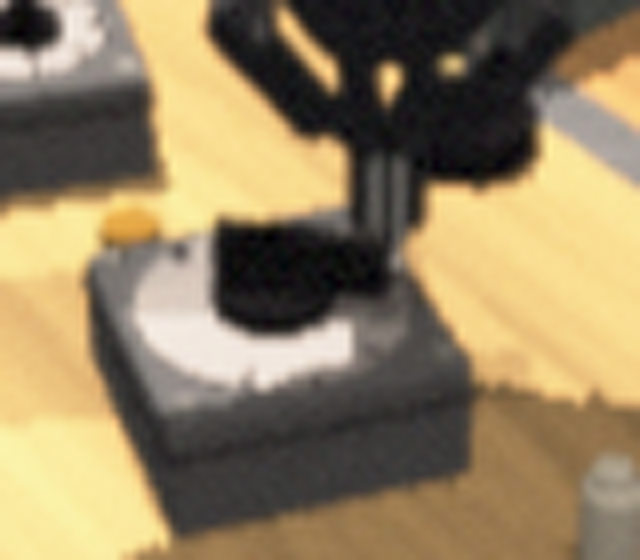

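Tip at about (385,255): bar 5. Same two calls again for the last click.

>>> {"api": "apply_moves", "payload": {
  "increments": [
    {"x": 0.0005,"y": 0.0013,"z": 0,"turn": 1.9},
    {"x": 0.001,"y": 0.0025,"z": 0,"turn": 3.8},
    {"x": 0.0014,"y": 0.0038,"z": 0,"turn": 5.6},
    {"x": 0.0018,"y": 0.0051,"z": 0,"turn": 7.5},
    {"x": 0.0022,"y": 0.0064,"z": 0,"turn": 9.4},
    {"x": 0.0025,"y": 0.0077,"z": 0,"turn": 11.2},
    {"x": 0.0028,"y": 0.0091,"z": 0,"turn": 13.1},
    {"x": 0.003,"y": 0.0104,"z": 0,"turn": 15}
  ]
}}

```text
time_s: 8.35
eef_pos: [549.3, -9.5, 81.3]
orientation: [-2.815, 1.394, -0.0]
contact_force: [2.6, 0.7, -0.4]
width: 0.0
```

>>> {"api": "apply_moves", "payload": {
  "increments": [
    {"x": 0.0005,"y": 0.0013,"z": 0,"turn": 1.9},
    {"x": 0.001,"y": 0.0025,"z": 0,"turn": 3.8},
    {"x": 0.0014,"y": 0.0038,"z": 0,"turn": 5.6},
    {"x": 0.0018,"y": 0.0051,"z": 0,"turn": 7.5},
    {"x": 0.0022,"y": 0.0064,"z": 0,"turn": 9.4},
    {"x": 0.0025,"y": 0.0077,"z": 0,"turn": 11.2},
    {"x": 0.0028,"y": 0.0091,"z": 0,"turn": 13.1},
    {"x": 0.003,"y": 0.0104,"z": 0,"turn": 15}
  ]
}}

```text
time_s: 9.02
eef_pos: [542.5, -18.4, 81.3]
orientation: [2.609, -1.75, -0.0]
contact_force: [0.2, -0.0, 0.3]
width: 0.2
```

```bash
python3 look.py s5
```

```text
t 9.0167 p [542.5 -18.4  81.3] yaw -67.7 F [ 0.24 -0.04  0.26]
[]
0 [185. 187.] 1 [236. 168.] 2 [295. 166.] 3 [349. 180.] 4 [383. 207.] 5 [389. 242.] 6 [362. 274.] 7 [310. 295.] 8 [246. 297.]
```

View pics/s5.png

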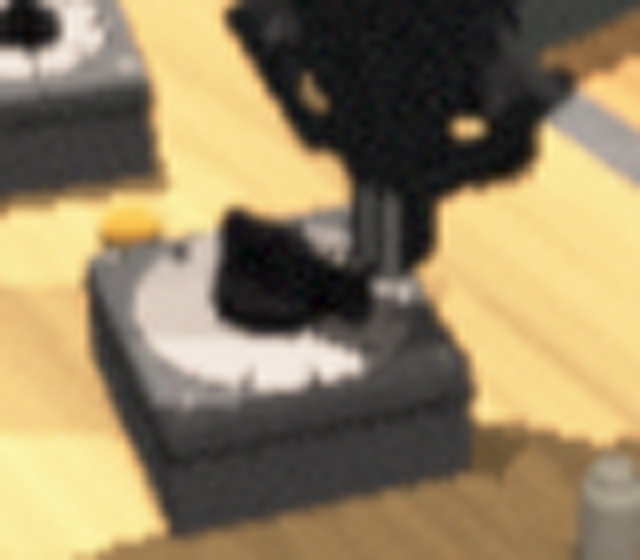

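Tip at about (365,286): bar 6 (expected 362,287). Back off and lift, then travel.

>>> {"api": "apply_moves", "payload": {
  "increments": [
    {"x": 0,"y": -0.005,"z": 0,"turn": 0},
    {"x": 0,"y": -0.01,"z": 0,"turn": 0},
    {"x": 0,"y": -0.015,"z": 0,"turn": 0},
    {"x": 0,"y": -0.018,"z": -0.01,"turn": 0},
    {"x": 0,"y": -0.018,"z": -0.03,"turn": 0},
    {"x": 0,"y": -0.018,"z": -0.05,"turn": 0},
    {"x": 0,"y": -0.018,"z": -0.07,"turn": 0},
    {"x": 0,"y": -0.018,"z": -0.09,"turn": 0}
  ]
}}

```text
time_s: 9.73
eef_pos: [559.7, -11.4, 173.0]
orientation: [2.612, -1.745, 0.001]
contact_force: [0.0, 0.6, -1.6]
width: -0.1
```

```bash
python3 look.py s6
python3 - <<'E'
from h import *
s=state();p=s["eef_pos"];A=(*p,-67.7);B=(511.5,-218,165,-90)
W=lin(A,B,12)+[B]*4;plan(W[:8]);plan(W[8:],W[7])
E
```

```text
t 9.7333 p [559.7 -11.4 173. ] yaw -67.5 F [ 0.01  0.57 -1.64]
[]
0 [185. 187.] 1 [236. 168.] 2 [295. 166.] 3 [349. 180.] 4 [383. 207.] 5 [389. 242.] 6 [362. 274.] 7 [310. 295.] 8 [246. 297.] t 9.7833 p [561.6 -11.9 176.5] yaw -67.5 F [1.47 0.61 2.91]
[{"x": 0.0143, "y": 0.0104, "z": 0.0009, "turn": 2.0}, {"x": 0.0285, "y": 0.0209, "z": 0.0019, "turn": 3.9}, {"x": 0.0428, "y": 0.0313, "z": 0.0028, "turn": 5.8}, {"x": 0.0571, "y": 0.0417, "z": 0.0037, "turn": 7.6}, {"x": 0.0713, "y": 0.0521, "z": 0.0047, "turn": 9.5}, {"x": 0.0856, "y": 0.0626, "z": 0.0056, "turn": 11.3}, {"x": 0.0999, "y": 0.073, "z": 0.0065, "turn": 13.2}, {"x": 0.1141, "y": 0.0834, "z": 0.0075, "turn": 15.0}]
t 9.7833 p [ 528.2 -149.3  168.8] yaw -82.6 F [1.47 0.61 2.91]
[{"x": 0.0165, "y": 0.0064, "z": 0.001, "turn": 1.9}, {"x": 0.033, "y": 0.0127, "z": 0.0019, "turn": 3.7}, {"x": 0.0495, "y": 0.0191, "z": 0.0029, "turn": 5.6}, {"x": 0.0659, "y": 0.0254, "z": 0.0038, "turn": 7.4}, {"x": 0.0659, "y": 0.0254, "z": 0.0038, "turn": 7.4}, {"x": 0.0659, "y": 0.0254, "z": 0.0038, "turn": 7.4}, {"x": 0.0659, "y": 0.0254, "z": 0.0038, "turn": 7.4}, {"x": 0.0659, "y": 0.0254, "z": 0.0038, "turn": 7.4}]
```

View pics/s6.png

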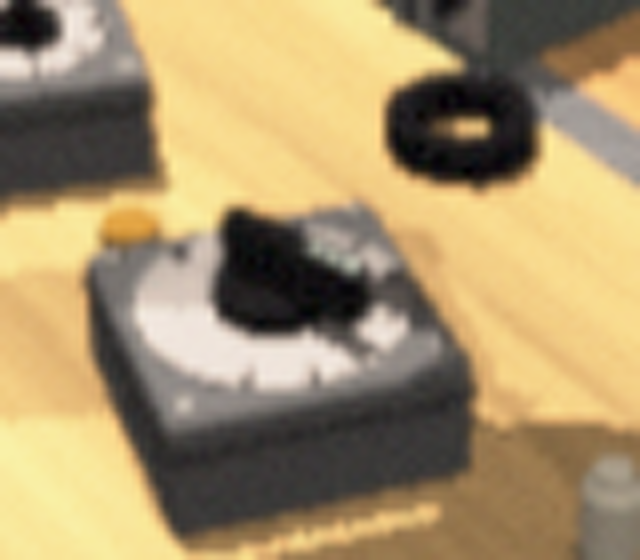

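The handle is unmoved after the retreat, tip at (365,287). Travel to above the start button.

>>> {"api": "apply_moves", "payload": {
  "increments": [
    {"x": 0.014,"y": 0.01,"z": 0.001,"turn": 2.0},
    {"x": 0.028,"y": 0.021,"z": 0.002,"turn": 3.9},
    {"x": 0.043,"y": 0.031,"z": 0.003,"turn": 5.8},
    {"x": 0.057,"y": 0.042,"z": 0.004,"turn": 7.6},
    {"x": 0.071,"y": 0.052,"z": 0.005,"turn": 9.5},
    {"x": 0.086,"y": 0.063,"z": 0.006,"turn": 11.3},
    {"x": 0.1,"y": 0.073,"z": 0.007,"turn": 13.2},
    {"x": 0.114,"y": 0.083,"z": 0.008,"turn": 15.0}
  ]
}}

```text
time_s: 10.45
eef_pos: [524.9, -150.8, 163.0]
orientation: [2.356, -2.076, -0.001]
contact_force: [0.5, -0.1, 0.9]
width: -0.1
```

>>> {"api": "apply_moves", "payload": {
  "increments": [
    {"x": 0.016,"y": 0.006,"z": 0.001,"turn": 1.9},
    {"x": 0.033,"y": 0.013,"z": 0.002,"turn": 3.7},
    {"x": 0.05,"y": 0.019,"z": 0.003,"turn": 5.6},
    {"x": 0.066,"y": 0.025,"z": 0.004,"turn": 7.4},
    {"x": 0.066,"y": 0.025,"z": 0.004,"turn": 7.4},
    {"x": 0.066,"y": 0.025,"z": 0.004,"turn": 7.4},
    {"x": 0.066,"y": 0.025,"z": 0.004,"turn": 7.4},
    {"x": 0.066,"y": 0.025,"z": 0.004,"turn": 7.4}
  ]
}}

```text
time_s: 11.12
eef_pos: [510.1, -216.4, 159.1]
orientation: [-2.224, 2.218, 0.001]
contact_force: [-0.1, -0.3, 0.0]
width: -0.0
```

Run:
```python
from h import *
from plant import camera
plan([(511.5,-218,90,-90)])
im=camera("top");cv2.imwrite("pics/t7.png",cv2.resize(im[190:265,265:345],None,fx=7,fy=7,interpolation=cv2.INTER_CUBIC))
im=camera("side");cv2.imwrite("pics/s7.png",cv2.resize(im[190:310,260:370],None,fx=5,fy=5,interpolation=cv2.INTER_CUBIC))
p=proj("side",[state()["eef_pos"],[511.5,-218,75]]);print(((p-[260,190])+.5)*5-.5)
```

```text
t 11.1167 p [ 510.1 -216.4  159.1] yaw -89.9 F [-0.1  -0.35  0.02]
[{"x": 0.0016, "y": -0.0014, "z": 0.0691, "turn": 0.1}]
[[271.60648783 238.06282932]
 [263.97496108 383.36722293]]
```

View pics/t7.png

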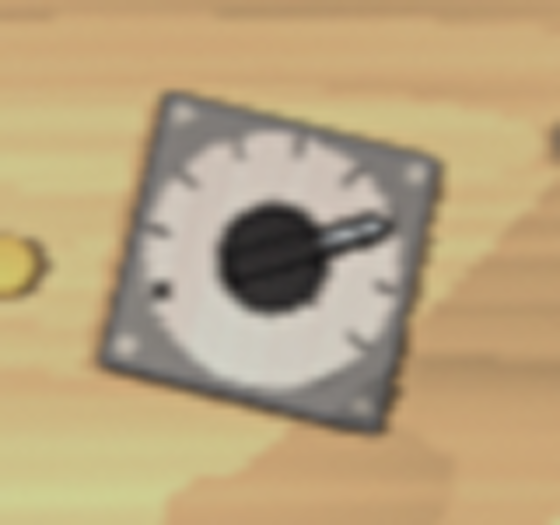

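View pics/s7.png

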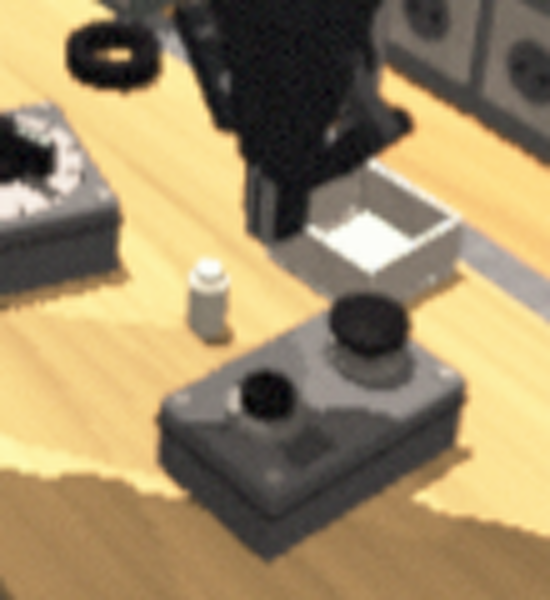

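The top view shows the dot, five bars, the handle on the sixth and two bars beyond it, so dial = bar 6. In the side view the start top at (267,388) agrees with the prediction (264,383). Descend to just above it.

>>> {"api": "apply_moves", "payload": {
  "increments": [
    {"x": 0.001,"y": -0.001,"z": 0.012,"turn": 0},
    {"x": 0.002,"y": -0.001,"z": 0.026,"turn": 0},
    {"x": 0.002,"y": -0.001,"z": 0.04,"turn": 0},
    {"x": 0.002,"y": -0.001,"z": 0.052,"turn": 0},
    {"x": 0.002,"y": -0.001,"z": 0.062,"turn": 0},
    {"x": 0.002,"y": -0.001,"z": 0.07,"turn": 0},
    {"x": 0.002,"y": -0.001,"z": 0.075,"turn": 0},
    {"x": 0.002,"y": -0.001,"z": 0.075,"turn": 0}
  ]
}}

```text
time_s: 11.88
eef_pos: [510.8, -218.9, 83.3]
orientation: [2.223, -2.219, -0.002]
contact_force: [0.0, 0.7, -0.2]
width: -0.3
```

Run:
```python
from h import *
from plant import camera
plan([(511.5,-218,75,-90)])
im=camera("side");cv2.imwrite("pics/s8.png",cv2.resize(im[190:310,260:370],None,fx=5,fy=5,interpolation=cv2.INTER_CUBIC))
```

```text
t 11.8833 p [ 510.8 -218.9   83.3] yaw -89.9 F [ 0.02  0.71 -0.25]
[{"x": -0.0009, "y": -0.0008, "z": 0.0083, "turn": 0.1}]
```

View pics/s8.png

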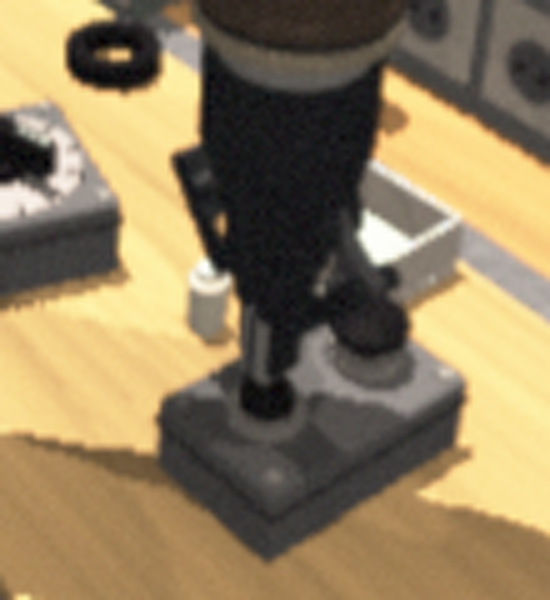

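The fingertip sits centred over the start button (267,385), clear of the stop. Approach to contact, then press in small amounts.

>>> {"api": "apply_moves", "payload": {
  "increments": [
    {"x": 0,"y": 0,"z": 0.0015,"turn": 0},
    {"x": 0,"y": 0,"z": 0.003,"turn": 0},
    {"x": 0,"y": 0,"z": 0.0045,"turn": 0},
    {"x": 0,"y": 0,"z": 0.006,"turn": 0},
    {"x": 0,"y": 0,"z": 0.008,"turn": 0},
    {"x": 0,"y": 0,"z": 0.01,"turn": 0},
    {"x": 0,"y": 0,"z": 0.01,"turn": 0},
    {"x": 0,"y": 0,"z": 0.01,"turn": 0}
  ]
}}

```text
time_s: 12.6
eef_pos: [511.3, -219.1, 74.3]
orientation: [-2.223, 2.219, -0.0]
contact_force: [0.0, 0.2, 1.5]
width: -0.2
```

Contact at z ≈ 74–75, with 1.5 N. Press another 5 mm.

>>> {"api": "apply_moves", "payload": {
  "increments": [
    {"x": 0,"y": 0,"z": 0.001,"turn": 0},
    {"x": 0,"y": 0,"z": 0.002,"turn": 0},
    {"x": 0,"y": 0,"z": 0.003,"turn": 0},
    {"x": 0,"y": 0,"z": 0.004,"turn": 0},
    {"x": 0,"y": 0,"z": 0.005,"turn": 0},
    {"x": 0,"y": 0,"z": 0.005,"turn": 0},
    {"x": 0,"y": 0,"z": 0.005,"turn": 0},
    {"x": 0,"y": 0,"z": 0.005,"turn": 0}
  ]
}}

```text
time_s: 13.27
eef_pos: [511.3, -219.1, 69.4]
orientation: [-2.223, 2.219, -0.0]
contact_force: [0.5, 1.3, 5.1]
width: 0.4
```

>>> {"api": "apply_moves", "payload": {
  "increments": [
    {"x": 0,"y": 0,"z": 0.0005,"turn": 0},
    {"x": 0,"y": 0,"z": 0.001,"turn": 0},
    {"x": 0,"y": 0,"z": 0.001,"turn": 0},
    {"x": 0,"y": 0,"z": 0.001,"turn": 0},
    {"x": 0,"y": 0,"z": 0.001,"turn": 0},
    {"x": 0,"y": 0,"z": 0.001,"turn": 0},
    {"x": 0,"y": 0,"z": 0.001,"turn": 0},
    {"x": 0,"y": 0,"z": 0.001,"turn": 0}
  ]
}}

```text
time_s: 13.93
eef_pos: [511.3, -219.2, 69.0]
orientation: [-2.223, 2.219, -0.0]
contact_force: [-2.4, 2.7, 14.1]
width: 0.1
```

The force rose to 14 N with z stopped at 69.0, so the button is on its stop after 6 mm. Release straight up, clear of everything.

>>> {"api": "apply_moves", "payload": {
  "increments": [
    {"x": 0,"y": 0,"z": -0.002,"turn": 0},
    {"x": 0,"y": 0,"z": -0.005,"turn": 0},
    {"x": 0,"y": 0,"z": -0.01,"turn": 0},
    {"x": 0,"y": 0,"z": -0.025,"turn": 0},
    {"x": 0,"y": 0,"z": -0.045,"turn": 0},
    {"x": 0,"y": 0,"z": -0.065,"turn": 0},
    {"x": 0,"y": 0,"z": -0.085,"turn": 0},
    {"x": 0,"y": 0,"z": -0.1,"turn": 0}
  ]
}}

```text
time_s: 14.6
eef_pos: [511.0, -219.4, 169.7]
orientation: [2.223, -2.22, 0.001]
contact_force: [0.8, -1.0, -0.5]
width: 0.5
```

>>> {"api": "apply_moves", "payload": {
  "increments": [
    {"x": 0,"y": 0,"z": -0.01,"turn": 0},
    {"x": 0,"y": 0,"z": -0.02,"turn": 0},
    {"x": 0,"y": 0,"z": -0.02,"turn": 0},
    {"x": 0,"y": 0,"z": -0.02,"turn": 0},
    {"x": 0,"y": 0,"z": -0.02,"turn": 0},
    {"x": 0,"y": 0,"z": -0.02,"turn": 0},
    {"x": 0,"y": 0,"z": -0.02,"turn": 0},
    {"x": 0,"y": 0,"z": -0.02,"turn": 0}
  ]
}}

```text
time_s: 15.27
eef_pos: [510.9, -219.0, 187.8]
orientation: [2.223, -2.219, -0.001]
contact_force: [-0.4, 0.6, 0.6]
width: 0.1
```

Run:
```python
from h import *
from plant import camera
plan([])
a=camera("top")[190:265,265:345];b=camera("side")[190:310,250:370]
a=cv2.resize(a,(400,375),interpolation=cv2.INTER_CUBIC);b=cv2.resize(b,(375,375),interpolation=cv2.INTER_CUBIC)
cv2.imwrite("pics/f9.png",np.hstack([a,b]))
```

```text
t 15.2667 p [ 510.9 -219.   187.8] yaw -89.9 F [-0.4   0.58  0.61]
[]
```

View pics/f9.png

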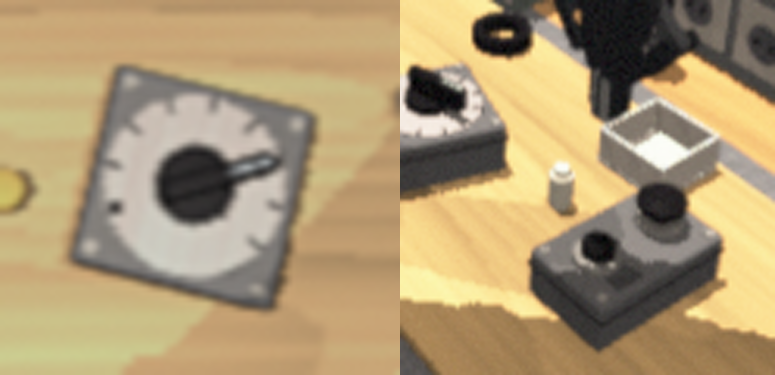

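The handle is still on the sixth bar (tip at 275,160 in the left part). The start button is up (598,247), the stop is untouched and the tool is clear.

```bash
python3 -c "
from plant import sign_off; print(sign_off())"
```

```text
the job is handed in; nothing more can be done
None
```

I turned the large selector from bar 3 to bar 6, then pressed the start button fully down, let it go and handed the job in at about 15 s. The sign-off gave no verdict.

- **Selector:** I pushed the handle with the shut fingertips, one click at a time, and checked each click in the side view. The highest push force I read was about 3 N; readings come only at the end of each move, so brief peaks in between would not show.
- **Start button:** It went down about 6 mm and stopped there. I read about 5 N near the bottom and 14 N against the stop, below the 40 N limit.
- **Last checks:** The last pictures show the handle on the sixth bar with two bars beyond it, and both buttons up. The tool is clear of everything at a height of 188 mm, with only noise on the force reading. The gland, fuse, tape and junction box looked unmoved in the close-ups. I did not look again at the screwdriver, clip bar or spray can, but the arm never went near them.
- **Disagreements:** The side-camera estimate of the selector axis was about 4 mm off the top-camera one. Where the finger met the handle fitted the top-camera estimate to about 1 mm. One move call was refused because its rows lacked some keys; nothing moved, and I sent it again complete.

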